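Level the ballast weights and snap the parts case shut

ROBOT

A 6-joint arm with a two-finger parallel gripper is mounted at the origin on the work surface. World frame = base frame: x ahead of the robot, y to its left, z up, the work surface at z = 0. Lengths are in m, angles in degrees, forces in N, time in s.
With the tool pointing down it reaches from about 0.275 to 0.75 m from the base axis. Payload 10.2 kg.
Tool frame: the origin (TCP) lies at the very end of the fingers, on their centre line; the grasp point (between the pads) lies env.tcp_to_grasp behind it (env.tcp_to_grasp is the distance from the TCP to the grasp point, in m); z points along the fingers, y is the direction in which the jaws open and shut (so a half turn about z gives the same grasp; the last joint's range is limited). The gripper opens to 88 mm and grips with 3 to 60 N. Pads are 18 mm wide; open, the fingers measure 123 mm over their backs; the gripper's body (75 mm by 187 mm) begins 45 mm behind the grasp point.
Start: joints at [64.206, 17.928, 85.812, -0, 76.261, -12.8], TCP at [0.118, 0.512, 0.239] pointing down, gripper open.
Joint ranges: [-168.41, 168.41], [-55.51, 124.54], [10.69, 146.95], [-70.63, 250.63], [1, 178], [-165.06, 165.06]. Speed limits (degrees/s): [136.94, 136.94, 172.46, 180, 180, 180].

INTERFACE

Orientations are given as a 3x3 rotation matrix whose columns are the frame's x, y, z axes.
In Python, from cell import env, eyes gives the robot as it stands.
- The arm moves only by the shell command python3 -m crank 'ROWS' [OPENING] [FORCE]. ROWS is JSON, a list of rows, each an object with "delta_pos": the shift along the world's x, y, z in mm, a list of three; "rot": the turn, a rotation vector about the world's x, y, z in rad, a list of three. A call has 1 to 10 rows; each row is the pose to reach, as a shift and turn from the pose commanded when the call began; what a row does not reach only later rows make up. A row lasts 1/12 s, in which the tool goes at most 41.7 mm and 7.16 degrees, less where a joint would pass 70% of its speed; a pose out of reach is approached as far as the arm can. A call with a gripper value outside its range is refused whole. OPENING is the opening in per cent of the stroke, from 0 (shut) to 100 (fully open), set as the call begins (- or left out, the last holds). The fingers move at their own pace and stop on an object; FORCE is the grip in N (left out, the last holds). Time passes only in rows, so rows that repeat a pose let the fingers close. It gives the time, the measured TCP pose, the force and the opening at its end, in the units of the state.
- env.sense(): the state, without advancing time (a new reading comes with each control period).
- eyes.camera(name): name is "scene" or "top"; returns the picture (384x512x3 uint8, blue, green, red); there is no depth.
- eyes.camera_params(name): a dict with "vertical_fov" (degrees; the focal length in pixels is half the picture's height over the tangent of half this angle, whatever the lens; pixels are square), "cx", "cy" (the principal point, pixels), "dist" ([k1, k2, p1, p2, k3] as OpenCV has them; the pictures are not rectified), "pose" (4x4, takes a point from camera to world coordinates). Camera axes: x right, y down, z forward; pixel columns grow to the right and rows downward; lengths in m; the calibration is good to about 2 mm. A picture is of the moment at which its call begins. camera_params takes no time and is no camera call.
- env.sign_off(): hands the job in, once; it reports no verdict.
Trained networks look in the newest picture that a camera, given by its name, has taken for a name from the list of things; names that differ only in an ending like _2 or _b are one class to them, and where a whole thing is asked for, a point or a joint stands for the part that bears it (a point fixed in the world has none). Each returns a list of dicts, best first, with "conf" (0 to 1); they miss things now and then, are a little off and sometimes report something else, mostly with a low value. They report only what shows in the picture. A call takes as long as a camera call.
- eyes.boxes_of(camera, label): "extent" ([left, top, right, bottom] in pixels, round what is visible of it).
- eyes.mark_of(camera, label): "point" ([column, row] in pixels: a listed point, or the origin of a listed thing).
The state is a dict: "time_s": time; "qpos": joint angles; "qd": joint speeds; "joint_efforts": joint torques, N m; "eef_pos": TCP position; "orientation": TCP orientation; "force": force on the tool from outside, world axes, zero at the start; "torque": the same for the moment, N m; "gripper_width": finger opening in m.
Only numpy, scipy, OpenCV 4.12 (cv2) and the standard library are available. Lean on these libraries where they do the work, as an engineer would, in place of code of your own. Each camera call takes 0.05 s, during which the arm holds its last target.

TASK

The steel weights in the parts case are heaped too high for its lid. Spread them out inside the case into a single layer, then lower the lid gently without letting it slam, and press its front edge until the catch snaps and the lid is fully shut, never pushing on the case or lid harder than 35 N. Leave everything else on the bench where it is.

Things in the scene. Friction and masses are not known exactly. Their poses are not given: they have to be found in the camera images.
- case: fixed grey plastic parts case, 130 (x) x 240 (y) x 36 mm high, walls and floor 4 mm (inside 122 x 232 x 32 mm deep). Origin: centre of its underside, on the mat. Its -x side is the front, its lid is hinged along the rim of the +x side. A steel spring catch 44 mm wide sits on the middle of the front wall's outside
- lid (a joint): hinge angle of the lid, rad: 0 fully shut, 1.57 upright, up to 2.3 leaning back away from the front. The hinge is stiff, so the lid stays where it is left. Coming down, the lid's front tongue rides onto the catch at about 0.06 rad and stops; a push of about 9 to 12 N down on its front edge snaps it past the catch to 0, where it stays
- lid_hinge (a point): middle of the hinge line, 36 mm above the mat, at the lid's underside; turns with the lid (about +y to open). Lid shut: axes as the case's. In these axes the lid is a plate x = 0 to -145 mm, y = -120 to 120 mm, z = 0 (inner face) to 6 mm (outer face); a tongue 60 mm wide stands 19 mm out of the inner face at the front edge (x = -140 to -145 mm)
- lid_edge (a point): on the lid's outer face, 10 mm in from the middle of its front edge: where to press it shut (135 mm from the hinge line). Axes as lid_hinge
- weight1_center (a point): one of six like dark steel ballast weights, a block 24 x 24 x 20 mm high with rounded edges, in the case (at the start heaped in the case, four below and two on top); this point is its centre, z is its 20 mm axis
- weight2_center (a point): one of six like dark steel ballast weights, a block 24 x 24 x 20 mm high with rounded edges, in the case; this point is its centre, z is its 20 mm axis
- weight3_center (a point): one of six like dark steel ballast weights, a block 24 x 24 x 20 mm high with rounded edges, in the case; this point is its centre, z is its 20 mm axis
- weight4_center (a point): one of six like dark steel ballast weights, a block 24 x 24 x 20 mm high with rounded edges, in the case; this point is its centre, z is its 20 mm axis
- weight5_center (a point): one of six like dark steel ballast weights, a block 24 x 24 x 20 mm high with rounded edges, in the case; this point is its centre, z is its 20 mm axis
- weight6_center (a point): one of six like dark steel ballast weights, a block 24 x 24 x 20 mm high with rounded edges, in the case; this point is its centre, z is its 20 mm axis
- bogie_a: loose black moulded bogie frame, 95 x 68 x 18 mm, lying left of the case; origin under its centre
- bogie_b: another such bogie frame beyond the case; origin under its centre
- paint_jar: small capped paint jar, 38 mm across, 48 mm high, right of the case; origin under its centre
- coupler_plate: loose black moulded plate 50 x 75 x 12 mm with a tongue 53 mm long (from its centre) to its -x, in front of the case; origin under its centre
- screwdriver: screwdriver 160 mm long, 26 mm thick, lying on the left of the mat; origin under its middle
- glue_bottle: capped white bottle, 40 mm across, 100 mm high, standing on the right of the mat; origin under its centre

How it is judged (in metres and radians):
On the way, in this order (a step that is already met when the one before it is completed fails the run):
1. with the lid still open, all six weights lie in one layer on the floor of the case (x of weight1_center in the frame of case between -0.061 and 0.061 m and y of weight1_center in the frame of case between -0.116 and 0.116 m and z of weight1_center in the frame of case between 0.008 and 0.021 m and x of weight2_center in the frame of case between -0.061 and 0.061 m and y of weight2_center in the frame of case between -0.116 and 0.116 m and z of weight2_center in the frame of case between 0.008 and 0.021 m and x of weight3_center in the frame of case between -0.061 and 0.061 m and y of weight3_center in the frame of case between -0.116 and 0.116 m and z of weight3_center in the frame of case between 0.008 and 0.021 m and x of weight4_center in the frame of case between -0.061 and 0.061 m and y of weight4_center in the frame of case between -0.116 and 0.116 m and z of weight4_center in the frame of case between 0.008 and 0.021 m and x of weight5_center in the frame of case between -0.061 and 0.061 m and y of weight5_center in the frame of case between -0.116 and 0.116 m and z of weight5_center in the frame of case between 0.008 and 0.021 m and x of weight6_center in the frame of case between -0.061 and 0.061 m and y of weight6_center in the frame of case between -0.116 and 0.116 m and z of weight6_center in the frame of case between 0.008 and 0.021 m and value of joint lid above 0.8 rad), for 0.2 s.
2. the lid is shut, past its catch (value of joint lid below 0.015 rad), for 0.2 s.
At the end, for the whole second after the job is handed in: the lid is snapped shut (under 0.015 rad) and all six weights are inside the case in one layer (every centre 8 to 21 mm above the case's underside); the bystanders are at rest (value of joint lid below 0.015 rad and x of weight1_center in the frame of case between -0.061 and 0.061 m and y of weight1_center in the frame of case between -0.116 and 0.116 m and z of weight1_center in the frame of case between 0.008 and 0.021 m and x of weight2_center in the frame of case between -0.061 and 0.061 m and y of weight2_center in the frame of case between -0.116 and 0.116 m and z of weight2_center in the frame of case between 0.008 and 0.021 m and x of weight3_center in the frame of case between -0.061 and 0.061 m and y of weight3_center in the frame of case between -0.116 and 0.116 m and z of weight3_center in the frame of case between 0.008 and 0.021 m and x of weight4_center in the frame of case between -0.061 and 0.061 m and y of weight4_center in the frame of case between -0.116 and 0.116 m and z of weight4_center in the frame of case between 0.008 and 0.021 m and x of weight5_center in the frame of case between -0.061 and 0.061 m and y of weight5_center in the frame of case between -0.116 and 0.116 m and z of weight5_center in the frame of case between 0.008 and 0.021 m and x of weight6_center in the frame of case between -0.061 and 0.061 m and y of weight6_center in the frame of case between -0.116 and 0.116 m and z of weight6_center in the frame of case between 0.008 and 0.021 m and linear speed of each of bogie_a, bogie_b, paint_jar, coupler_plate, screwdriver, glue_bottle below 0.02 m/s); the robot touches nothing.
It fails at once if the lid slams: it comes down faster than 2.5 rad/s in the stretch from 0.6 to 0.1 rad (value of joint lid between 0.1 and 0.6 rad and velocity of joint lid below -2.5 rad/s).
It fails at once if the fingers or the arm push on the case or its lid with more than 35 N (contact force between case and the fingers above 35 N or contact force between case and the arm above 35 N).
It fails at once if a bystander is moved by more than 25 mm (distance of any of bogie_a, bogie_b, paint_jar, coupler_plate, screwdriver, glue_bottle from where it was at the start of the episode above 0.025 m).
It also fails if it takes over 67 s, if anything falls off the work surface, if the arm or the gripper's body presses on something with over 40 N, if the wrist force passes 120 N, or if a joint passes its speed limit or range.

## Working session

There is one attempt and no reset: what is moved stays moved. The work goes in short steps, Python scripts to look and compute and a shell command to move; the robot and the scene stay as the last step left them, time stands still between calls to the robot, and variables do not carry over. Pictures are saved under pics/ and viewed, and the job is handed in when it is done.

```bash
ls; mkdir -p pics
python3 - <<'E'
from cell import env, eyes
import cv2
s=env.sense(); print({k:s[k] for k in ("time_s","eef_pos","orientation","gripper_width","force")}, env.tcp_to_grasp)
for c in ("scene","top"):
    cv2.imwrite(f"pics/{c}0.png",eyes.camera(c)); print(eyes.camera_params(c))
    for l in ["case","lid","lid_edge","lid_hinge","weight1_center"]:
        print(c,l,[(round(d["conf"],2),[round(float(v)) for v in d["point"]]) for d in eyes.mark_of(c,l)])
E
```

```text
pics
{'time_s': 0.0, 'eef_pos': array([0.11796662, 0.51132396, 0.23818836]), 'orientation': array([[-9.74385251e-01,  2.24884580e-01, -5.55103775e-04],
       [ 2.24885083e-01,  9.74384636e-01, -1.13171734e-03],
       [ 2.86378811e-04, -1.22756324e-03, -9.99999206e-01]]), 'gripper_width': 0.08782271303124178, 'force': array([-0.1814577 ,  0.32332847,  0.26408391])} 0.0187
{'vertical_fov': 49.87064734863634, 'cx': 251.23578010957974, 'cy': 193.97480031942138, 'dist': array([-0.06177347,  0.        ,  0.        ,  0.        ,  0.        ]), 'pose': array([[ 0.80761616,  0.3148887 , -0.49859929,  1.18098822],
       [ 0.58967241, -0.44057645,  0.67688909, -0.78905456],
       [-0.00652638, -0.84067681, -0.54149784,  0.70973091],
       [ 0.        ,  0.        ,  0.        ,  1.        ]])}
scene case [(0.69, [239, 202]), (0.65, [260, 200])]Traceback (most recent call last):
  File "<stdin>", line 7, in <module>
ValueError: it knows: bogie, case, coupler_plate, glue_bottle, lid_edge, lid_hinge, paint_jar, screwdriver, weight1_center, weight2_center, weight3_center, weight4_center, weight5_center, weight6_center
```

Run:
```python
from cell import env, eyes
import cv2
for c in ("scene","top"):
    im=eyes.camera(c); cv2.imwrite(f"pics/{c}1.png",im)
    if c=="top": print(eyes.camera_params(c))
    for l in ["case","lid_edge","lid_hinge","weight1_center"]:
        print(c,l,[(round(d["conf"],2),[round(float(v),1) for v in d["point"]]) for d in eyes.mark_of(c,l)])
```

```text
scene case [(0.92, [244.1, 203.9]), (0.22, [301.7, 241.0])]
scene lid_edge [(0.94, [284.2, 172.8]), (0.53, [240.2, 194.9]), (0.31, [112.6, 320.6])]
scene lid_hinge [(0.86, [262.7, 196.9])]
scene weight1_center [(0.39, [227.5, 197.2])]
{'vertical_fov': 54.669725844059165, 'cx': 256.68590226768123, 'cy': 189.7802693615738, 'dist': array([-0.11213984,  0.        ,  0.        ,  0.        ,  0.        ]), 'pose': array([[-0.00263458, -0.99806063,  0.06219348,  0.51759215],
       [-0.99995991,  0.00316164,  0.00837763, -0.00431805],
       [-0.00855802, -0.06216892, -0.99802895,  1.13891036],
       [ 0.        ,  0.        ,  0.        ,  1.        ]])}
top case [(0.8, [243.5, 205.9])]
top lid_edge [(0.86, [239.1, 155.2])]
top lid_hinge [(0.91, [240.8, 180.5]), (0.43, [188.1, 221.7])]
top weight1_center [(0.37, [253.2, 216.5])]
```

View pics/scene1.png

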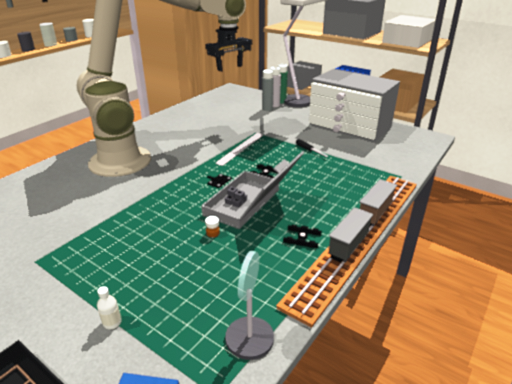

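View pics/top1.png

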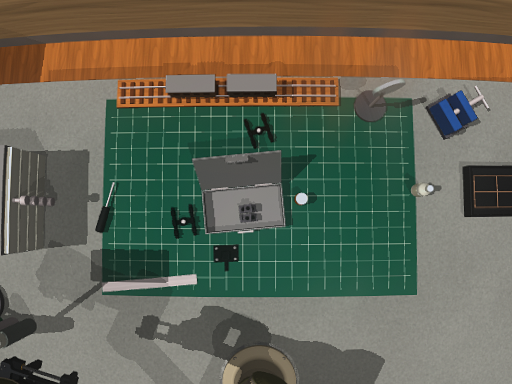

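```bash
cat > h.py <<'E'
import numpy as np, cv2
from cell import env, eyes
def K(c):
    p=eyes.camera_params(c); f=192/np.tan(np.radians(p["vertical_fov"]/2))
    return np.array([[f,0,p["cx"]],[0,f,p["cy"]],[0,0,1]]),np.array(p["dist"]),np.array(p["pose"])
def proj(c,P):
    k,d,T=K(c); W=np.linalg.inv(T)
    return cv2.projectPoints(np.atleast_2d(P).astype(float),cv2.Rodrigues(W[:3,:3])[0],W[:3,3],k,d)[0][:,0]
def ray(c,uv):
    k,d,T=K(c); n=cv2.undistortPoints(np.array(uv,float).reshape(-1,1,2),k,d)[:,0]
    return T[:3,3],np.c_[n,np.ones(len(n))]@T[:3,:3].T
def atz(c,uv,z):
    o,r=ray(c,uv); return o+r*((z-o[2])/r[:,2])[:,None]
def crop(c,x,y,w,h,s,name,pts=None):
    im=eyes.camera(c)[y:y+h,x:x+w]; im=cv2.resize(im,None,fx=s,fy=s,interpolation=cv2.INTER_CUBIC)
    if pts is not None:
        for p in pts: cv2.circle(im,(int((p[0]-x+.5)*s),int((p[1]-y+.5)*s)),2,(0,0,255),-1)
    cv2.imwrite(f"pics/{name}.png",im)
E
python3 - <<'E'
from h import *
crop("top",185,140,110,100,7,"t2"); crop("scene",190,140,120,90,6,"s2")
E
```

```text
(no output)
```

View pics/t2.png

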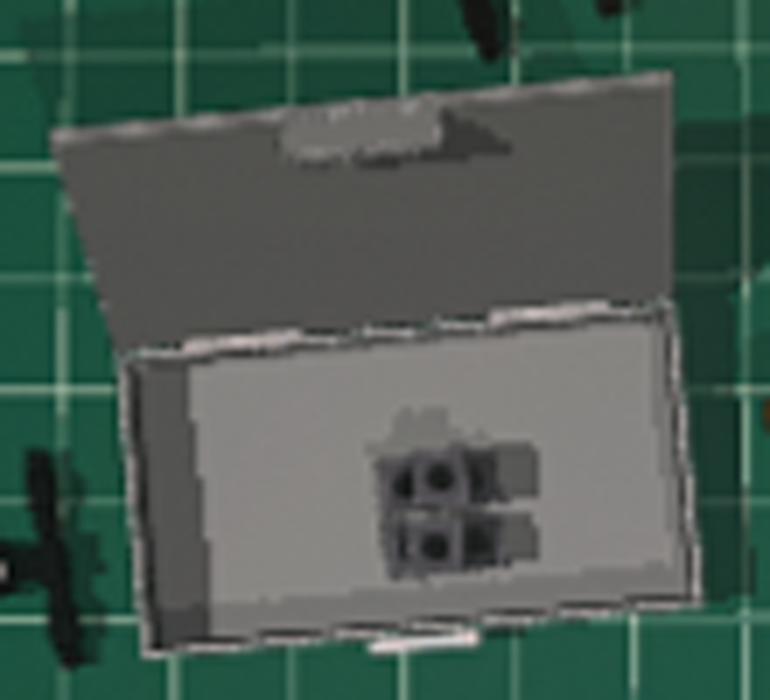

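View pics/s2.png

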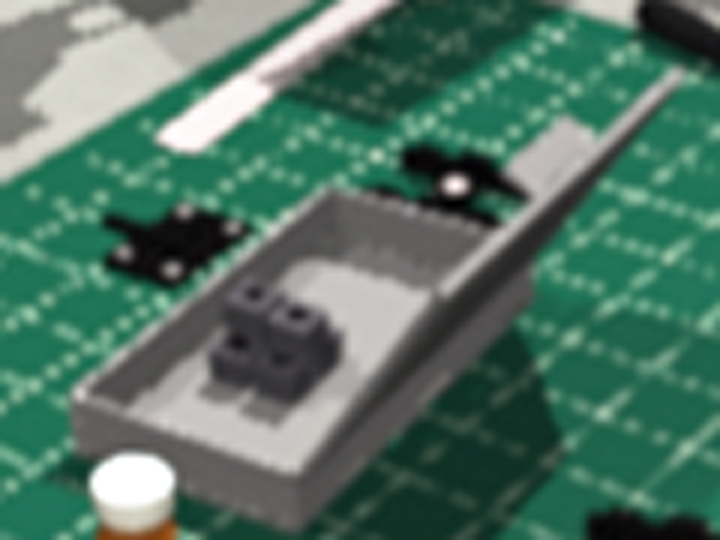

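```bash
cat >> h.py <<'E'
def Tcase(q):
    T=np.eye(4); c,s=np.cos(q[2]),np.sin(q[2]); T[:2,:2]=[[c,-s],[s,c]]; T[:2,3]=q[:2]; return T
def cw(q,P): P=np.atleast_2d(P); T=Tcase(q); return P@T[:3,:3].T+T[:3,3]
def lidpt(q,a,P):
    P=np.atleast_2d(np.array(P,float)); c,s=np.cos(a),np.sin(a)
    R=np.array([[c,0,s],[0,1,0],[-s,0,c]])
    return cw(q,P@R.T+[0.065,0,0.036])
E
python3 - <<'E'
from h import *
from scipy.optimize import least_squares as ls
uv=np.array([[122,355],[670,305],[700,605],[147,655]])/7+[185,140]-0.5+0
L=np.array([[.065,.12,.036],[.065,-.12,.036],[-.065,-.12,.036],[-.065,.12,.036]])
sv=np.array([[75,398],[335,190]])/6+[190,140]-.5; SL=np.array([[-.065,-.12,.036],[-.065,.12,.036]])
lu=np.array([[52,133],[670,73]])/7+[185,140]-.5; LL=[[-.145,.12,0],[-.145,-.12,0]]
r=ls(lambda q:(proj("top",cw(q,L))-uv).ravel(),[.48,.03,0.1]); print(r.x,r.fun.round(1))
r2=ls(lambda q:np.r_[(proj("top",cw(q,L))-uv).ravel(),(proj("scene",cw(q,SL))-sv).ravel()],r.x); print(r2.x,r2.fun.round(1))
q=r2.x
a=ls(lambda a:(proj("top",lidpt(q,a[0],LL))-lu).ravel(),[1.8]); print("lid",a.x,a.fun.round(1))
sl=np.array([[680,70]])/6+[190,140]-.5
print(proj("scene",lidpt(q,a.x[0],[[-.145,.12,0],[-.145,.12,.006]])),sl)
W=np.array([[440,478],[437,545]])/7+[185,140]-.5
T=Tcase(q)
print("top weights case", (np.linalg.inv(T)@np.c_[atz("top",W,.054),[1,1]].T).T.round(4), atz("top",W,.054))
W=np.array([[402,485],[402,555],[485,475],[485,543]])/7+[185,140]-.5
print("bottom case", (np.linalg.inv(T)@np.c_[atz("top",W,.024),[1]*4].T).T.round(4))
# scene tops
W=np.array([[255,293],[298,314],[238,343],[280,357]])/6+[190,140]-.5
for z in (.044,.024): print("scene",z,(np.linalg.inv(T)@np.c_[atz("scene",W,z),[1]*4].T).T.round(4))
np.save("q.npy",q)
for n in ["bogie","paint_jar","coupler_plate"]:
    for d in eyes.mark_of("top",n): 
        if d["conf"]>.4: print(n,d["conf"],atz("top",[d["point"]],0).round(3))
E
```

```text
[0.53216326 0.0458586  0.088716  ] [-0.9 -0.2  0.9 -0.5  0.8  0.3 -0.8  0.4]
[0.53299209 0.0457644  0.08982028] [-0.9 -0.5  0.9 -0.8  0.8 -0.1 -0.8  0.2 -0.5 -0.5 -0.3 -1.1]
lid [2.12775979] [-0.5 -0.1  0.7 -0. ]
[[304.2611702  151.02371449]
 [305.77644523 152.39029222]] [[302.83333333 151.16666667]]
top weights case [[-0.0016 -0.0135  0.054   1.    ]
 [-0.0293 -0.0097  0.054   1.    ]] [[0.53261937 0.03216282 0.054     ]
 [0.50472551 0.03345253 0.054     ]]
bottom case [[-0.0026  0.004   0.024   1.    ]
 [-0.0324  0.0067  0.024   1.    ]
 [-0.0016 -0.0319  0.024   1.    ]
 [-0.0306 -0.0292  0.024   1.    ]]
scene 0.044 [[-0.0322 -0.0082  0.044   1.    ]
 [-0.0027 -0.0139  0.044   1.    ]
 [-0.014  -0.0513  0.044   1.    ]
 [ 0.0106 -0.0513  0.044   1.    ]]
scene 0.024 [[-0.0503  0.0183  0.024   1.    ]
 [-0.02    0.0124  0.024   1.    ]
 [-0.0315 -0.0261  0.024   1.    ]
 [-0.0062 -0.0261  0.024   1.    ]]
bogie 0.83 [[0.768 0.002 0.   ]]
bogie 0.54 [[0.493 0.23  0.   ]]
coupler_plate 0.61 [[0.401 0.098 0.   ]]
```

Run:
```python
from h import *
q=np.load("q.npy"); T=Tcase(q)
W=np.array([[440,478],[437,545]])/7+[185,140]-.5
S=np.array([[298,314],[255,293]])/6+[190,140]-.5
print(atz("top",W,.044).round(4),atz("scene",S,.044).round(4))
m=(atz("top",W,.044)+atz("scene",S,.044))/2
print("case",(np.linalg.inv(T)@np.c_[m,[1,1]].T).T.round(4))
s=env.sense(); p=s["eef_pos"]
print("shift",(m-p)*1000)
```

```text
[[0.5328 0.0325 0.044 ]
 [0.5046 0.0338 0.044 ]] [[0.5315 0.0316 0.044 ]
 [0.5017 0.0347 0.044 ]]
case [[-0.0021 -0.0136  0.044   1.    ]
 [-0.0308 -0.0088  0.044   1.    ]]
shift [[ 414.06491278 -479.48403227 -194.71657277]
 [ 385.06370855 -477.31035936 -194.71657277]]
```

```bash
python3 -m crank '[{"delta_pos":[27,-32,0],"rot":[0,0,0.04]},{"delta_pos":[53,-61,0],"rot":[0,0,0.1]},{"delta_pos":[79,-91,0],"rot":[0,0,0.16]},{"delta_pos":[105,-121,0],"rot":[0,0,0.22]},{"delta_pos":[131,-151,0],"rot":[0,0,0.28]},{"delta_pos":[157,-181,0],"rot":[0,0,0.317]},{"delta_pos":[183,-211,0],"rot":[0,0,0.317]},{"delta_pos":[209,-241,0],"rot":[0,0,0.317]},{"delta_pos":[230,-266,0],"rot":[0,0,0.317]},{"delta_pos":[250,-290,0],"rot":[0,0,0.317]}]' 60 20
python3 -m crank '[{"delta_pos":[26,-30,0],"rot":[0,0,0]},{"delta_pos":[52,-60,0],"rot":[0,0,0]},{"delta_pos":[78,-90,0],"rot":[0,0,0]},{"delta_pos":[104,-120,0],"rot":[0,0,0]},{"delta_pos":[130,-150,0],"rot":[0,0,0]},{"delta_pos":[150,-175,0],"rot":[0,0,0]},{"delta_pos":[164,-189,-40],"rot":[0,0,0]},{"delta_pos":[164,-189,-80],"rot":[0,0,0]},{"delta_pos":[164,-189,-120],"rot":[0,0,0]},{"delta_pos":[164,-189,-120],"rot":[0,0,0]}]'
python3 - <<'E'
from h import *
s=env.sense();print(s["orientation"].round(4),s["eef_pos"])
crop("top",185,140,110,100,7,"t3"); crop("scene",190,140,120,90,6,"s3")
E
```

```text
time_s: 1.68
eef_pos: [0.3691, 0.2198, 0.2389]
orientation: [[-0.996, -0.089, 0.001], [-0.089, 0.996, 0.0], [-0.001, 0.0, -1.0]]
force: [0.3, 0.0, -0.6]
gripper_width: 0.0527
time_s: 2.52
eef_pos: [0.5285, 0.0327, 0.112]
orientation: [[-0.996, -0.089, -0.013], [-0.089, 0.996, 0.002], [0.012, 0.003, -1.0]]
force: [-0.5, 1.0, -0.9]
gripper_width: 0.053
[[-0.9959 -0.0892 -0.0126]
 [-0.0892  0.996   0.002 ]
 [ 0.0123  0.0032 -0.9999]] [0.52847157 0.03268216 0.11201916]
```

View pics/s3.png

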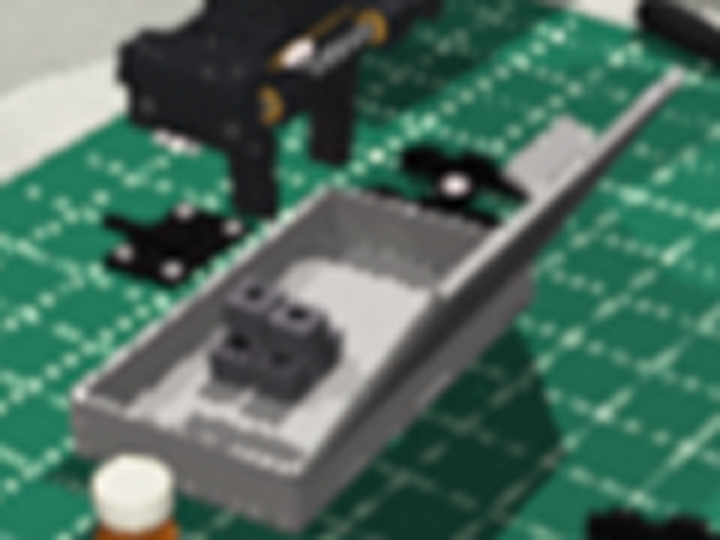

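View pics/t3.png

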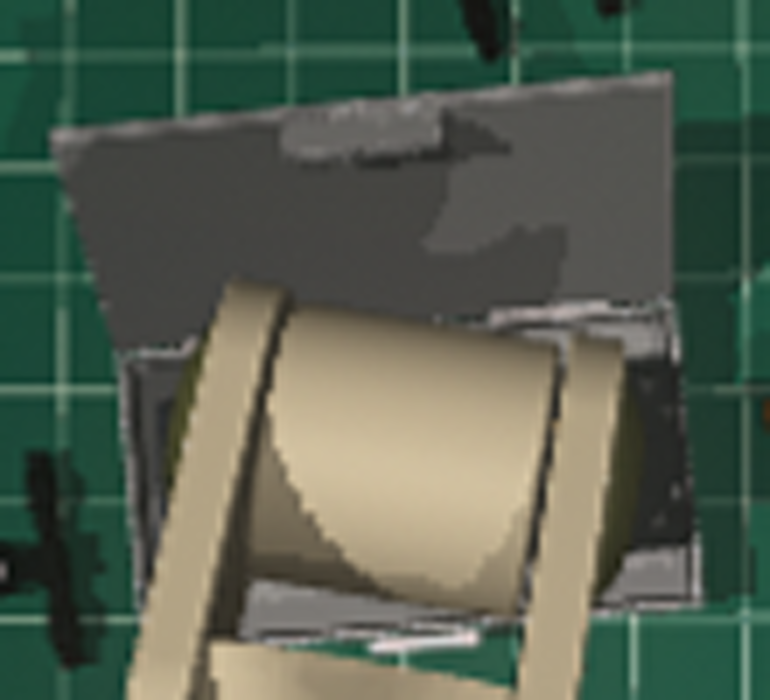

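```bash
python3 -m crank '[{"delta_pos":[0,0,0],"rot":[0,0,0]},{"delta_pos":[0,0,0],"rot":[0,0,0]},{"delta_pos":[0,0,0],"rot":[0,0,0]}]'
```

```text
time_s: 2.87
eef_pos: [0.533, 0.0326, 0.1209]
orientation: [[-0.996, -0.091, 0.004], [-0.091, 0.996, -0.001], [-0.004, -0.001, -1.0]]
force: [-0.1, 0.3, -0.5]
gripper_width: 0.0529
```

```bash
python3 -m crank '[{"delta_pos":[-1,0,-20],"rot":[0,0,0]},{"delta_pos":[-1,0,-40],"rot":[0,0,0]},{"delta_pos":[-1,0,-55],"rot":[0,0,0]},{"delta_pos":[-1,0,-65],"rot":[0,0,0]},{"delta_pos":[-1,0,-73],"rot":[0,0,0]},{"delta_pos":[-1,0,-80],"rot":[0,0,0]},{"delta_pos":[-1,0,-85],"rot":[0,0,0]},{"delta_pos":[-1,0,-89],"rot":[0,0,0]},{"delta_pos":[-1,0,-91],"rot":[0,0,0]},{"delta_pos":[-1,0,-91],"rot":[0,0,0]}]'
python3 - <<'E'
from h import *
crop("scene",190,140,120,90,6,"s4")
E
```

```text
time_s: 3.7
eef_pos: [0.5311, 0.0326, 0.0277]
orientation: [[-0.996, -0.09, -0.0], [-0.09, 0.996, -0.0], [0.0, -0.0, -1.0]]
force: [-0.7, -0.7, 0.2]
gripper_width: 0.0528
```

View pics/s4.png

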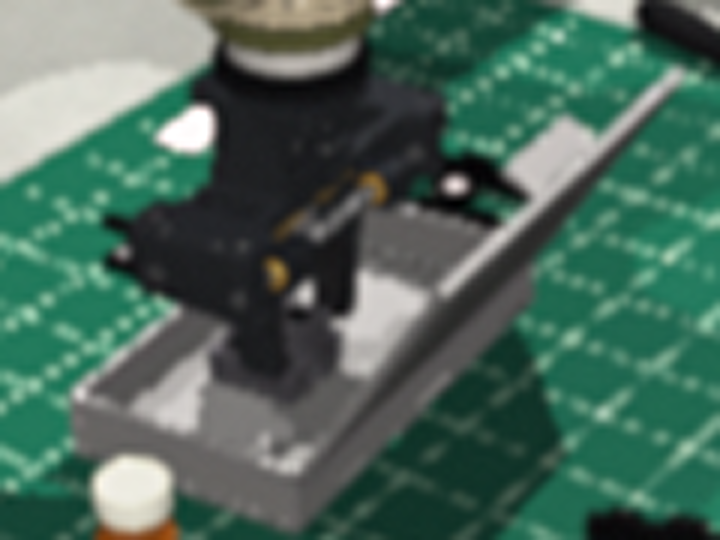

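Fingers (near one at ~(265,340) in the crop) straddle the top +x weight. Close.

```bash
python3 -m crank '[{"delta_pos":[0,0,0],"rot":[0,0,0]},{"delta_pos":[0,0,0],"rot":[0,0,0]},{"delta_pos":[0,0,0],"rot":[0,0,0]},{"delta_pos":[0,0,0],"rot":[0,0,0]},{"delta_pos":[0,0,0],"rot":[0,0,0]}]' 10 20
```

```text
time_s: 4.17
eef_pos: [0.5311, 0.0326, 0.0278]
orientation: [[-0.996, -0.09, 0.0], [-0.09, 0.996, -0.0], [-0.0, -0.0, -1.0]]
force: [-0.1, -0.0, 0.9]
gripper_width: 0.0237
```

```bash
python3 -m crank '[{"delta_pos":[0,0,8],"rot":[0,0,0]},{"delta_pos":[0,0,20],"rot":[0,0,0]},{"delta_pos":[0,0,30],"rot":[0,0,0]},{"delta_pos":[0,10,30],"rot":[0,0,0]},{"delta_pos":[0,25,30],"rot":[0,0,0]},{"delta_pos":[1,43,30],"rot":[0,0,0]},{"delta_pos":[1,60,30],"rot":[0,0,0]},{"delta_pos":[1,73,30],"rot":[0,0,0]},{"delta_pos":[1,81,30],"rot":[0,0,0]},{"delta_pos":[1,81,30],"rot":[0,0,0]}]'
python3 -m crank '[{"delta_pos":[0,0,-10],"rot":[0,0,0]},{"delta_pos":[0,0,-20],"rot":[0,0,0]},{"delta_pos":[0,0,-30],"rot":[0,0,0]},{"delta_pos":[0,0,-38],"rot":[0,0,0]},{"delta_pos":[0,0,-43],"rot":[0,0,0]},{"delta_pos":[0,0,-46],"rot":[0,0,0]},{"delta_pos":[0,0,-48],"rot":[0,0,0]},{"delta_pos":[0,0,-49],"rot":[0,0,0]},{"delta_pos":[0,0,-49],"rot":[0,0,0]},{"delta_pos":[0,0,-49],"rot":[0,0,0]}]'
python3 - <<'E'
from h import *
crop("scene",190,140,120,90,6,"s5")
E
```

```text
time_s: 5.0
eef_pos: [0.5318, 0.1151, 0.0576]
orientation: [[-0.996, -0.092, -0.0], [-0.092, 0.996, 0.0], [0.0, 0.0, -1.0]]
force: [-0.2, -1.5, -0.9]
gripper_width: 0.0238
time_s: 5.83
eef_pos: [0.5323, 0.1135, 0.009]
orientation: [[-0.996, -0.09, 0.001], [-0.09, 0.996, -0.0], [-0.001, -0.0, -1.0]]
force: [0.0, 0.4, -0.4]
gripper_width: 0.0236
```

View pics/s5.png

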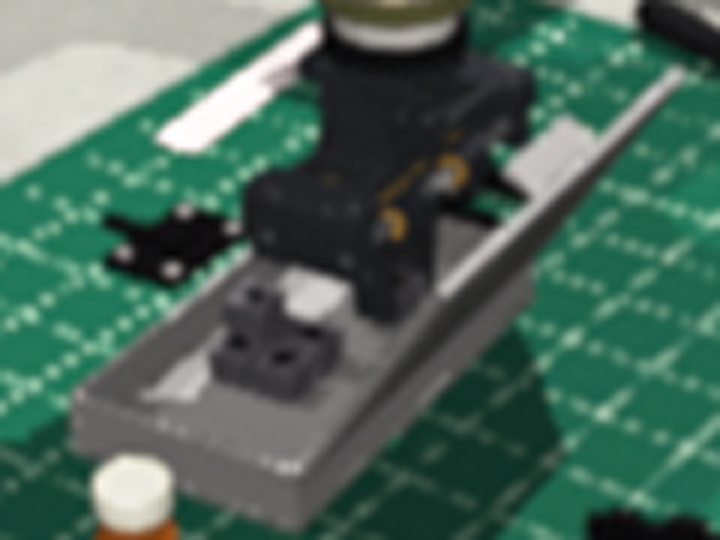

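```bash
python3 -m crank '[{"delta_pos":[0,0,0],"rot":[0,0,0]},{"delta_pos":[0,0,0],"rot":[0,0,0]},{"delta_pos":[0,0,5],"rot":[0,0,0]},{"delta_pos":[0,0,20],"rot":[0,0,0]},{"delta_pos":[0,0,40],"rot":[0,0,0]},{"delta_pos":[0,0,60],"rot":[0,0,0]},{"delta_pos":[-5,-10,62],"rot":[0,0,0]},{"delta_pos":[-14,-35,62],"rot":[0,0,0]},{"delta_pos":[-23,-60,62],"rot":[0,0,0]},{"delta_pos":[-29,-79,62],"rot":[0,0,0]}]' 48
python3 -m crank '[{"delta_pos":[0,0,0],"rot":[0,0,0]},{"delta_pos":[0,0,0],"rot":[0,0,0]},{"delta_pos":[0,0,0],"rot":[0,0,0]}]' 60
python3 - <<'E'
from h import *
crop("scene",190,140,120,90,6,"s6")
E
```

```text
time_s: 6.72
eef_pos: [0.5017, 0.0329, 0.0703]
orientation: [[-0.996, -0.09, -0.001], [-0.09, 0.996, -0.0], [0.001, -0.0, -1.0]]
force: [-0.2, -0.3, 0.4]
gripper_width: 0.0422
time_s: 6.97
eef_pos: [0.503, 0.0348, 0.0705]
orientation: [[-0.996, -0.09, -0.0], [-0.09, 0.996, 0.0], [0.0, 0.0, -1.0]]
force: [-0.5, 0.3, -1.0]
gripper_width: 0.053
```

View pics/s6.png

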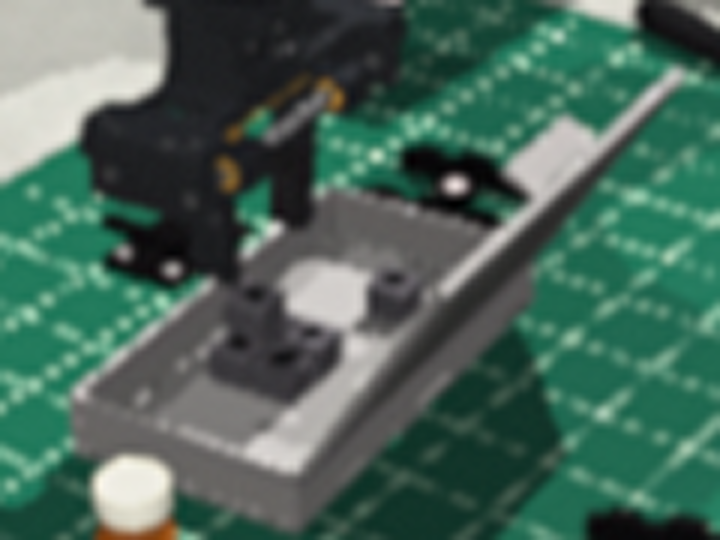

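The first weight stands alone at about (393,295); the second (255,300) remains on top, with the gripper above it. Now descend and grasp.

```bash
python3 -m crank '[{"delta_pos":[0,0,-12],"rot":[0,0,0]},{"delta_pos":[0,0,-24],"rot":[0,0,0]},{"delta_pos":[0,0,-33],"rot":[0,0,0]},{"delta_pos":[0,0,-39],"rot":[0,0,0]},{"delta_pos":[0,0,-42],"rot":[0,0,0]},{"delta_pos":[0,0,-42],"rot":[0,0,0]}]'
python3 -m crank '[{"delta_pos":[0,0,0],"rot":[0,0,0]},{"delta_pos":[0,0,0],"rot":[0,0,0]},{"delta_pos":[0,0,0],"rot":[0,0,0]},{"delta_pos":[0,0,0],"rot":[0,0,0]},{"delta_pos":[0,0,0],"rot":[0,0,0]}]' 10 20
```

```text
time_s: 7.52
eef_pos: [0.5029, 0.0348, 0.0282]
orientation: [[-0.996, -0.09, -0.001], [-0.09, 0.996, 0.0], [0.001, 0.0, -1.0]]
force: [0.5, -0.1, 0.3]
gripper_width: 0.0527
time_s: 7.93
eef_pos: [0.5032, 0.0346, 0.029]
orientation: [[-0.996, -0.09, 0.0], [-0.09, 0.996, -0.0], [-0.0, -0.0, -1.0]]
force: [-0.1, 0.2, 2.0]
gripper_width: 0.0238
```

```bash
python3 -m crank '[{"delta_pos":[0,0,8],"rot":[0,0,0]},{"delta_pos":[0,0,20],"rot":[0,0,0]},{"delta_pos":[0,0,30],"rot":[0,0,0]},{"delta_pos":[-1,10,30],"rot":[0,0,0]},{"delta_pos":[-3,25,30],"rot":[0,0,0]},{"delta_pos":[-5,43,30],"rot":[0,0,0]},{"delta_pos":[-7,60,30],"rot":[0,0,0]},{"delta_pos":[-7,71,30],"rot":[0,0,0]},{"delta_pos":[-7,77,30],"rot":[0,0,0]},{"delta_pos":[-7,77,30],"rot":[0,0,0]}]'
python3 -m crank '[{"delta_pos":[0,0,-10],"rot":[0,0,0]},{"delta_pos":[0,0,-20],"rot":[0,0,0]},{"delta_pos":[0,0,-30],"rot":[0,0,0]},{"delta_pos":[0,0,-38],"rot":[0,0,0]},{"delta_pos":[0,0,-43],"rot":[0,0,0]},{"delta_pos":[0,0,-46],"rot":[0,0,0]},{"delta_pos":[0,0,-48],"rot":[0,0,0]},{"delta_pos":[0,0,-49],"rot":[0,0,0]},{"delta_pos":[0,0,-49],"rot":[0,0,0]},{"delta_pos":[0,0,-49],"rot":[0,0,0]}]'
```

```text
time_s: 8.77
eef_pos: [0.496, 0.1126, 0.0586]
orientation: [[-0.996, -0.092, -0.0], [-0.092, 0.996, 0.0], [0.0, 0.0, -1.0]]
force: [1.2, 0.9, -0.1]
gripper_width: 0.024
time_s: 9.6
eef_pos: [0.4963, 0.1116, 0.01]
orientation: [[-0.996, -0.09, 0.001], [-0.09, 0.996, -0.0], [-0.001, -0.0, -1.0]]
force: [0.1, 0.0, -0.2]
gripper_width: 0.024
```

Release and rise well clear.

```bash
python3 -m crank '[{"delta_pos":[0,0,-1],"rot":[0,0,0]},{"delta_pos":[0,0,-1],"rot":[0,0,0]},{"delta_pos":[0,0,5],"rot":[0,0,0]},{"delta_pos":[0,0,20],"rot":[0,0,0]},{"delta_pos":[0,0,45],"rot":[0,0,0]},{"delta_pos":[0,0,80],"rot":[0,0,0]},{"delta_pos":[0,0,120],"rot":[0,0,0]},{"delta_pos":[0,0,160],"rot":[0,0,0]},{"delta_pos":[0,0,200],"rot":[0,0,0]},{"delta_pos":[0,0,220],"rot":[0,0,0]}]' 48
python3 -m crank '[{"delta_pos":[0,0,0],"rot":[0,0,0]},{"delta_pos":[0,0,0],"rot":[0,0,0]},{"delta_pos":[0,0,0],"rot":[0,0,0]}]' 0
python3 - <<'E'
from h import *
crop("scene",190,140,120,90,6,"s7");crop("top",185,140,110,100,7,"t7")
E
```

```text
time_s: 10.43
eef_pos: [0.4969, 0.1116, 0.2352]
orientation: [[-0.996, -0.09, 0.007], [-0.09, 0.996, -0.0], [-0.007, -0.001, -1.0]]
force: [-0.1, -0.9, 0.5]
gripper_width: 0.0421
time_s: 10.68
eef_pos: [0.4955, 0.1116, 0.2287]
orientation: [[-0.996, -0.09, -0.002], [-0.09, 0.996, 0.0], [0.002, 0.0, -1.0]]
force: [-0.4, -0.7, -0.1]
gripper_width: 0.0246
```

View pics/s7.png

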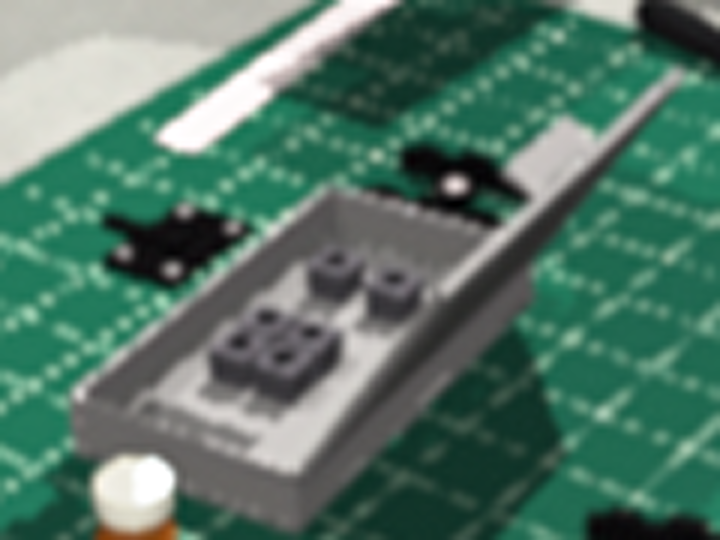

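View pics/t7.png

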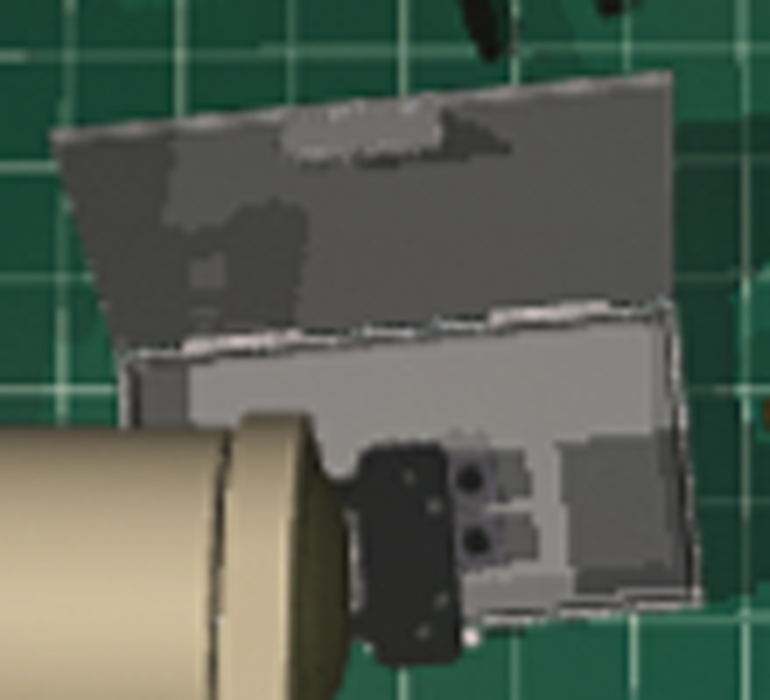

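```bash
python3 -m crank '[{"delta_pos":[15,-4,0],"rot":[0,0,0]},{"delta_pos":[40,-10,0],"rot":[0,0,0]},{"delta_pos":[67,-17,0],"rot":[0,0,0]},{"delta_pos":[95,-24,0],"rot":[0,0,0]},{"delta_pos":[123,-31,0],"rot":[0,0,0]},{"delta_pos":[150,-37,0],"rot":[0,0,0]},{"delta_pos":[175,-43,0],"rot":[0,0,0]},{"delta_pos":[195,-48,0],"rot":[0,0,0]},{"delta_pos":[210,-51,0],"rot":[0,0,0]},{"delta_pos":[212,-51,0],"rot":[0,0,0]}]' 0
python3 -m crank '[{"delta_pos":[0,0,-5],"rot":[0,0,0]},{"delta_pos":[0,0,-20],"rot":[0,0,0]},{"delta_pos":[0,0,-35],"rot":[0,0,0]},{"delta_pos":[0,0,-45],"rot":[0,0,0]},{"delta_pos":[0,0,-50],"rot":[0,0,0]},{"delta_pos":[0,0,-50],"rot":[0,0,0]}]'
python3 - <<'E'
from h import *
crop("scene",190,90,130,100,6,"s8")
q=np.load("q.npy"); print(np.linalg.inv(Tcase(q))@np.r_[env.sense()["eef_pos"],1])
E
```

```text
time_s: 11.62
eef_pos: [0.7092, 0.0596, 0.2268]
orientation: [[-0.996, -0.089, -0.003], [-0.089, 0.996, 0.0], [0.003, 0.0, -1.0]]
force: [-1.1, -0.6, -1.1]
gripper_width: 0.0005
time_s: 12.12
eef_pos: [0.7072, 0.0608, 0.1786]
orientation: [[-0.996, -0.09, -0.002], [-0.09, 0.996, 0.0], [0.002, 0.0, -1.0]]
force: [0.4, 0.5, -0.1]
gripper_width: 0.0002
[ 1.75330408e-01 -7.20563065e-04  1.79730602e-01  1.00000000e+00]
```

View pics/s8.png

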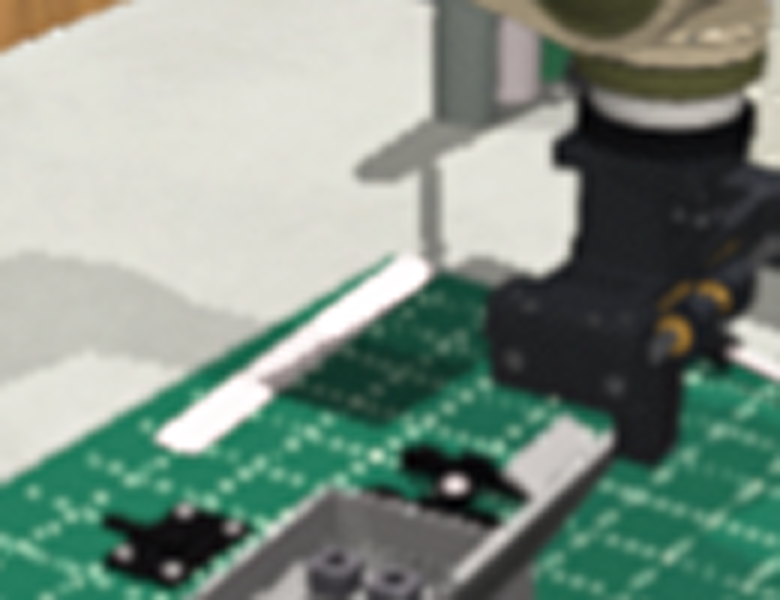

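```bash
python3 -m crank '[{"delta_pos":[0,0,-10],"rot":[0,0,0]},{"delta_pos":[0,0,-22],"rot":[0,0,0]},{"delta_pos":[0,0,-32],"rot":[0,0,0]},{"delta_pos":[0,0,-38],"rot":[0,0,0]},{"delta_pos":[0,0,-38],"rot":[0,0,0]},{"delta_pos":[0,0,-38],"rot":[0,0,0]}]'
python3 -m crank '[{"delta_pos":[-4,0,0],"rot":[0,0,0]},{"delta_pos":[-8,-1,0],"rot":[0,0,0]},{"delta_pos":[-12,-1,0],"rot":[0,0,0]},{"delta_pos":[-16,-1,0],"rot":[0,0,0]},{"delta_pos":[-20,-2,0],"rot":[0,0,0]},{"delta_pos":[-24,-2,0],"rot":[0,0,0]},{"delta_pos":[-28,-2,0],"rot":[0,0,0]},{"delta_pos":[-28,-2,0],"rot":[0,0,0]}]'
```

```text
time_s: 12.67
eef_pos: [0.708, 0.0605, 0.1414]
orientation: [[-0.996, -0.09, -0.001], [-0.09, 0.996, 0.0], [0.001, 0.0, -1.0]]
force: [-0.1, 0.2, -0.5]
gripper_width: 0.0004
time_s: 13.33
eef_pos: [0.68, 0.0585, 0.1426]
orientation: [[-0.996, -0.09, 0.002], [-0.09, 0.996, -0.0], [-0.002, -0.0, -1.0]]
force: [2.5, 0.5, 1.9]
gripper_width: 0.0004
```

```bash
python3 -m crank '[{"delta_pos":[-6,-1,0],"rot":[0,0,0]},{"delta_pos":[-12,-1,0],"rot":[0,0,0]},{"delta_pos":[-18,-2,0],"rot":[0,0,0]},{"delta_pos":[-24,-2,0],"rot":[0,0,0]},{"delta_pos":[-30,-3,0],"rot":[0,0,0]},{"delta_pos":[-36,-3,0],"rot":[0,0,0]},{"delta_pos":[-42,-4,0],"rot":[0,0,0]},{"delta_pos":[-48,-4,0],"rot":[0,0,0]},{"delta_pos":[-54,-5,0],"rot":[0,0,0]},{"delta_pos":[-60,-5,0],"rot":[0,0,0]}]'
python3 - <<'E'
from h import *
crop("scene",190,90,130,100,6,"s9");crop("top",185,140,110,100,7,"t9")
q=np.load("q.npy"); print(np.linalg.inv(Tcase(q))@np.r_[env.sense()["eef_pos"],1])
E
```

```text
time_s: 14.17
eef_pos: [0.6194, 0.0534, 0.1416]
orientation: [[-0.996, -0.09, -0.0], [-0.09, 0.996, -0.0], [0.0, -0.0, -1.0]]
force: [0.9, -0.8, 1.7]
gripper_width: 0.0003
[8.63927799e-02 5.43660005e-05 1.41589971e-01 1.00000000e+00]
```

View pics/s9.png

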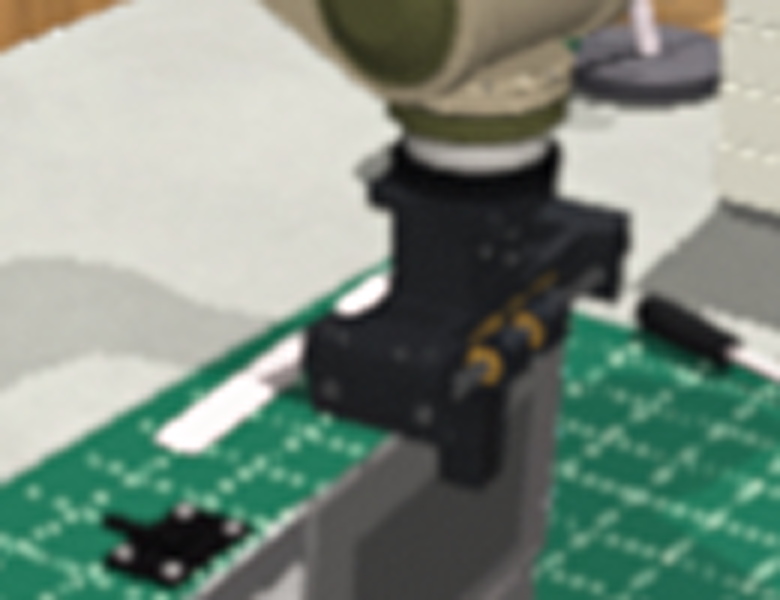

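Run:
```python
from h import *
q=np.load("q.npy"); p=env.sense()["eef_pos"]; c0=(np.linalg.inv(Tcase(q))@np.r_[p,1])
for i,th in enumerate(np.linspace(1.57,0.1,30)):
    r=.105+.028*(1.57-th)/1.47
    x=.065-r*np.cos(th)+.006*np.sin(th)+.009; z=.036+r*np.sin(th)+.006*np.cos(th)
    w=cw(q,[x,0,z])[0]; print(i,round(th,2),((w-p)*1000).round(0).astype(int))
```

```text
0 1.57 [-6 -1 -1]
1 1.52 [-12  -1   1]
2 1.47 [-17  -2   1]
3 1.42 [-23  -2   2]
4 1.37 [-28  -3   2]
5 1.32 [-34  -3   2]
6 1.27 [-40  -4   2]
7 1.22 [-45  -4   1]
8 1.16 [-51  -5   0]
9 1.11 [-57  -5  -1]
10 1.06 [-63  -6  -2]
11 1.01 [-68  -6  -4]
12 0.96 [-74  -7  -7]
13 0.91 [-79  -7  -9]
14 0.86 [-85  -8 -12]
15 0.81 [-90  -8 -15]
16 0.76 [-95  -9 -18]
17 0.71 [-100   -9  -22]
18 0.66 [-105  -10  -26]
19 0.61 [-110  -10  -30]
20 0.56 [-114  -10  -35]
21 0.51 [-119  -11  -40]
22 0.45 [-123  -11  -45]
23 0.4 [-126  -11  -50]
24 0.35 [-130  -12  -56]
25 0.3 [-133  -12  -61]
26 0.25 [-136  -12  -67]
27 0.2 [-139  -13  -73]
28 0.15 [-141  -13  -80]
29 0.1 [-144  -13  -86]
```

```bash
python3 -m crank '[{"delta_pos":[-6,-1,0],"rot":[0,0,0]},{"delta_pos":[-12,-1,0],"rot":[0,0,0]},{"delta_pos":[-17,-2,1],"rot":[0,0,0]},{"delta_pos":[-23,-2,2],"rot":[0,0,0]},{"delta_pos":[-28,-3,2],"rot":[0,0,0]},{"delta_pos":[-34,-3,2],"rot":[0,0,0]},{"delta_pos":[-40,-4,2],"rot":[0,0,0]},{"delta_pos":[-45,-4,1],"rot":[0,0,0]},{"delta_pos":[-51,-5,0],"rot":[0,0,0]},{"delta_pos":[-57,-5,-1],"rot":[0,0,0]}]'
python3 - <<'E'
from h import *
crop("scene",190,90,130,100,6,"s10")
q=np.load("q.npy"); print(np.linalg.inv(Tcase(q))@np.r_[env.sense()["eef_pos"],1])
E
```

```text
time_s: 15.1
eef_pos: [0.5625, 0.0484, 0.1406]
orientation: [[-0.996, -0.09, -0.0], [-0.09, 0.996, -0.0], [0.0, -0.0, -1.0]]
force: [1.0, -0.2, -0.6]
gripper_width: 0.0002
[2.87049894e-02 2.23630387e-04 1.40397555e-01 1.00000000e+00]
```

View pics/s10.png

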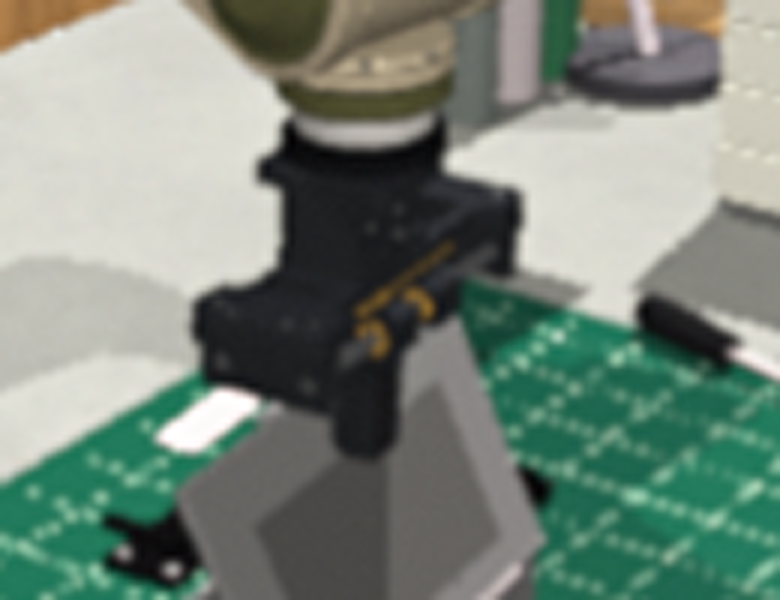

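The lid now leans forward (~1.1 rad), with the tip (365,450) on its outer face. Continue the arc.

```bash
python3 -m crank '[{"delta_pos":[-6,-1,-1],"rot":[0,0,0]},{"delta_pos":[-11,-1,-3],"rot":[0,0,0]},{"delta_pos":[-17,-2,-6],"rot":[0,0,0]},{"delta_pos":[-22,-2,-8],"rot":[0,0,0]},{"delta_pos":[-28,-3,-11],"rot":[0,0,0]},{"delta_pos":[-33,-3,-14],"rot":[0,0,0]},{"delta_pos":[-38,-4,-17],"rot":[0,0,0]},{"delta_pos":[-43,-4,-21],"rot":[0,0,0]},{"delta_pos":[-48,-5,-25],"rot":[0,0,0]},{"delta_pos":[-53,-5,-29],"rot":[0,0,0]}]'
python3 - <<'E'
from h import *
crop("scene",190,110,130,100,6,"s11")
q=np.load("q.npy"); print(np.linalg.inv(Tcase(q))@np.r_[env.sense()["eef_pos"],1])
E
```

```text
time_s: 15.98
eef_pos: [0.5095, 0.0434, 0.1113]
orientation: [[-0.996, -0.09, -0.0], [-0.09, 0.996, -0.0], [0.0, -0.0, -1.0]]
force: [0.5, -0.6, -0.0]
gripper_width: 0.0006
[-2.46865270e-02  7.13459341e-05  1.10473854e-01  1.00000000e+00]
```

View pics/s11.png

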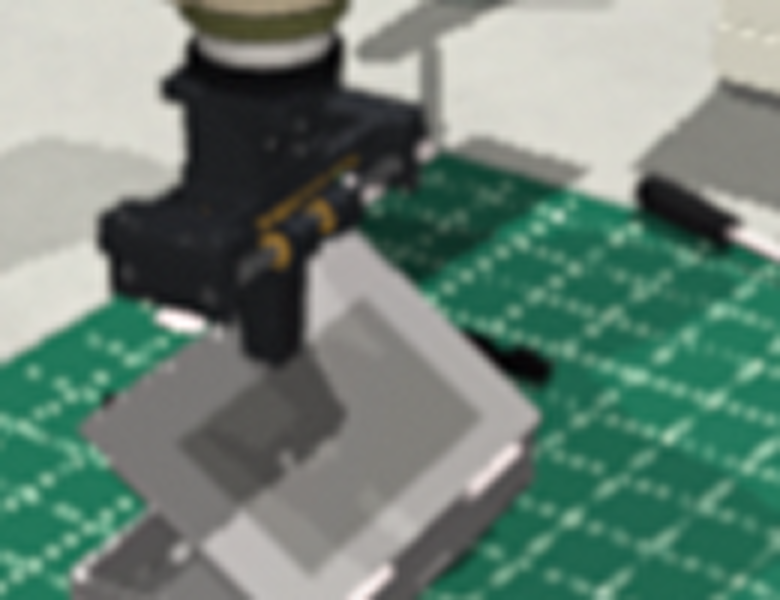

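```bash
python3 -m crank '[{"delta_pos":[-4,0,-4],"rot":[0,0,0]},{"delta_pos":[-8,0,-9],"rot":[0,0,0]},{"delta_pos":[-12,-1,-14],"rot":[0,0,0]},{"delta_pos":[-16,-1,-19],"rot":[0,0,0]},{"delta_pos":[-20,-2,-25],"rot":[0,0,0]},{"delta_pos":[-23,-2,-30],"rot":[0,0,0]},{"delta_pos":[-26,-2,-36],"rot":[0,0,0]},{"delta_pos":[-29,-3,-42],"rot":[0,0,0]},{"delta_pos":[-31,-3,-48],"rot":[0,0,0]},{"delta_pos":[-33,-3,-52],"rot":[0,0,0]}]'
python3 -m crank '[{"delta_pos":[0,0,0],"rot":[0,0,0]},{"delta_pos":[0,0,0],"rot":[0,0,0]}]'
python3 - <<'E'
from h import *
crop("scene",190,110,130,100,6,"s12")
q=np.load("q.npy"); print(np.linalg.inv(Tcase(q))@np.r_[env.sense()["eef_pos"],1])
E
```

```text
time_s: 16.87
eef_pos: [0.4766, 0.0405, 0.0589]
orientation: [[-0.996, -0.09, -0.001], [-0.09, 0.996, 0.0], [0.001, 0.0, -1.0]]
force: [0.5, -0.1, 0.2]
gripper_width: 0.0003
time_s: 17.03
eef_pos: [0.4769, 0.0406, 0.0595]
orientation: [[-0.996, -0.09, -0.001], [-0.09, 0.996, 0.0], [0.001, 0.0, -1.0]]
force: [0.9, 0.7, -0.3]
gripper_width: 0.0005
[-5.60989180e-02 -1.71296892e-04  5.97842623e-02  1.00000000e+00]
```

View pics/s12.png

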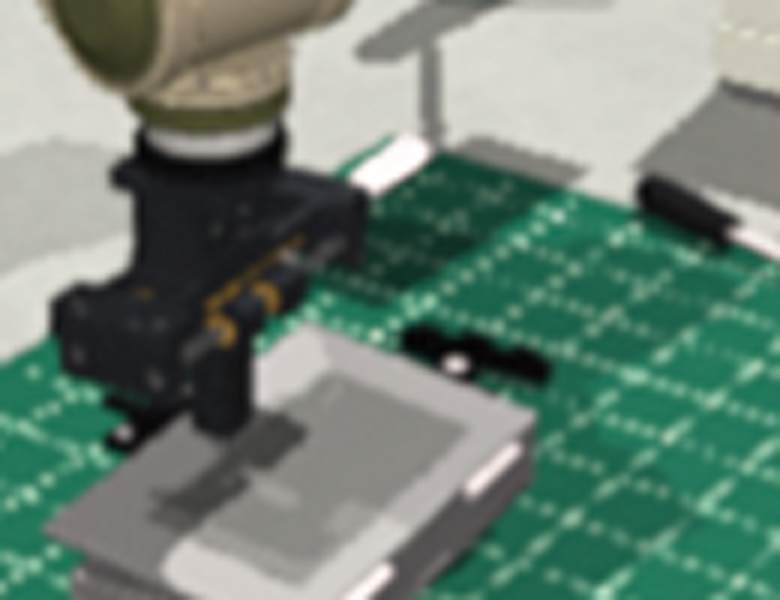

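```bash
python3 -m crank '[{"delta_pos":[-2,0,-1],"rot":[0,0,0]},{"delta_pos":[-4,0,-3],"rot":[0,0,0]},{"delta_pos":[-6,-1,-5],"rot":[0,0,0]},{"delta_pos":[-7,-1,-6],"rot":[0,0,0]},{"delta_pos":[-7,-1,-7],"rot":[0,0,0]},{"delta_pos":[-7,-1,-8],"rot":[0,0,0]},{"delta_pos":[-7,-1,-8],"rot":[0,0,0]}]'
```

```text
time_s: 17.67
eef_pos: [0.47, 0.0395, 0.0516]
orientation: [[-0.996, -0.09, -0.0], [-0.09, 0.996, 0.0], [0.0, 0.0, -1.0]]
force: [-0.9, 0.3, 0.0]
gripper_width: 0.0006
```

```bash
for i in 1 ; do python3 -m crank '[{"delta_pos":[0,0,-1],"rot":[0,0,0]},{"delta_pos":[0,0,-1],"rot":[0,0,0]}]' | grep -E 'pos|force'; done; python3 -m crank '[{"delta_pos":[0,0,-1],"rot":[0,0,0]},{"delta_pos":[0,0,-1],"rot":[0,0,0]}]' | grep -E 'pos|force'; python3 -m crank '[{"delta_pos":[0,0,-0.5],"rot":[0,0,0]},{"delta_pos":[0,0,-0.5],"rot":[0,0,0]}]' | grep -E 'pos|force'
```

```text
eef_pos: [0.4701, 0.0396, 0.0511]
force: [-2.8, -0.2, 6.1]
eef_pos: [0.4701, 0.0396, 0.0508]
force: [-5.7, 0.1, 16.2]
eef_pos: [0.4701, 0.0395, 0.0507]
force: [-8.4, -0.2, 22.2]
```

```bash
python3 -m crank '[{"delta_pos":[0,0,1.5],"rot":[0,0,0]},{"delta_pos":[0,0,1.5],"rot":[0,0,0]}]' | grep -E 'pos|force'
python3 - <<'E'
from h import *
q=np.load("q.npy"); print(np.linalg.inv(Tcase(q))@np.r_[env.sense()["eef_pos"],1])
pts=[lidpt(q,.06,[x,y,0])[0] for x in(0,-.145) for y in(-.12,.12)]
crop("scene",190,140,120,90,6,"s13",proj("scene",pts))
crop("top",185,140,110,100,7,"t13",proj("top",pts))
E
```

```text
eef_pos: [0.4703, 0.0395, 0.0512]
force: [-0.1, 0.3, 6.9]
[-6.29667637e-02 -5.80801772e-04  5.11971858e-02  1.00000000e+00]
```

View pics/s13.png

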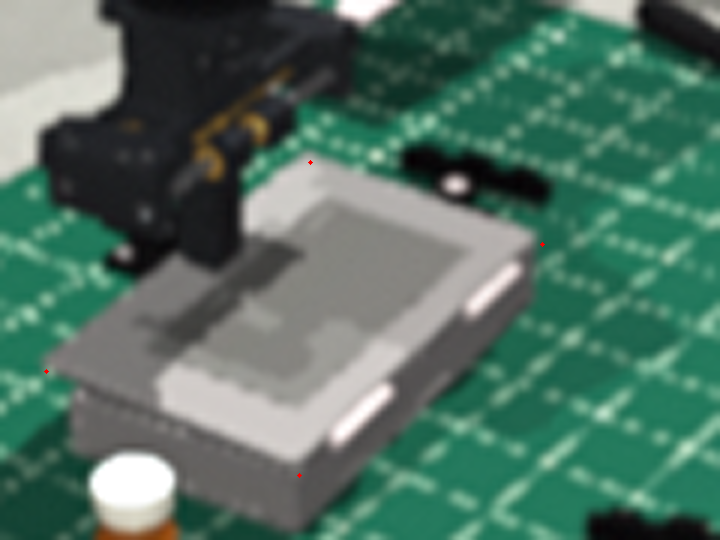

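View pics/t13.png

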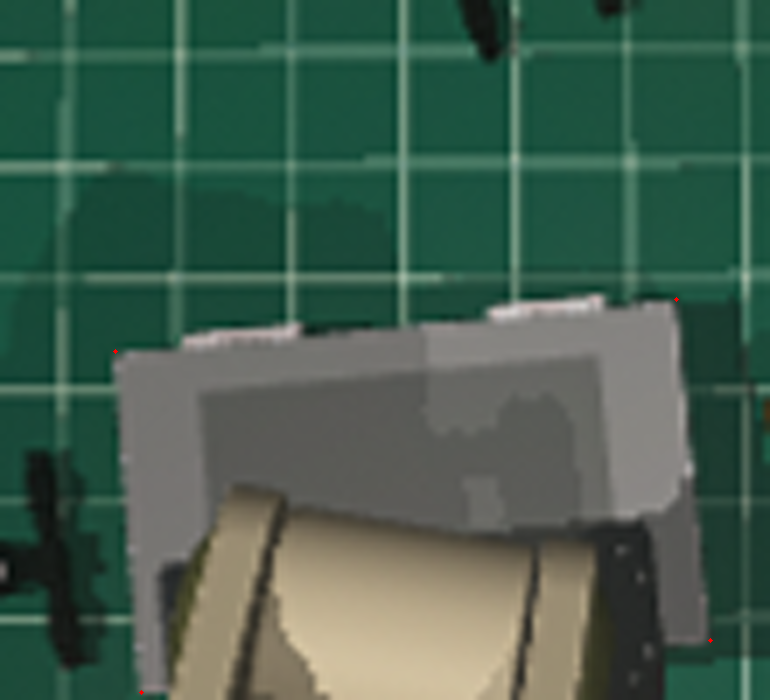

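```bash
python3 -m crank '[{"delta_pos":[0,0,2],"rot":[0,0,0]},{"delta_pos":[-4,0,2],"rot":[0,0,0]},{"delta_pos":[-5,0,1],"rot":[0,0,0]},{"delta_pos":[-5,0,0],"rot":[0,0,0]},{"delta_pos":[-5.5,0,-0.5],"rot":[0,0,0]},{"delta_pos":[-5.5,0,-0.5],"rot":[0,0,0]},{"delta_pos":[-5.5,0,-0.5],"rot":[0,0,0]},{"delta_pos":[-5.5,0,-0.5],"rot":[0,0,0]},{"delta_pos":[-5.5,0,-0.5],"rot":[0,0,0]}]' | grep -E 'pos|force'
```

```text
eef_pos: [0.4648, 0.0396, 0.0512]
force: [-4.9, 1.7, 15.7]
```

```bash
python3 -m crank '[{"delta_pos":[-0.5,0,0],"rot":[0,0,0]},{"delta_pos":[-1,0,0],"rot":[0,0,0]},{"delta_pos":[-1,0,-0.3],"rot":[0,0,0]},{"delta_pos":[-1,0,-0.3],"rot":[0,0,0]}]' | grep -E 'pos|force'
python3 - <<'E'
from h import *
s=env.sense();print(s["torque"],s["force"],s["joint_efforts"])
E
python3 -m crank '[{"delta_pos":[-0.5,0,-0.3],"rot":[0,0,0]},{"delta_pos":[-0.5,0,-0.3],"rot":[0,0,0]}]' | grep -E 'pos|force'
```

```text
eef_pos: [0.4647, 0.0396, 0.0511]
force: [-0.3, 1.9, 15.0]
[0.31185979 0.12786384 0.03871264] [-0.30999983  1.89185065 15.02831744] [-8.73724725e-01 -3.18741882e+01 -1.42280120e+01 -3.29540670e-01
 -2.23788978e-01 -1.28886814e-02]
eef_pos: [0.4646, 0.0396, 0.0511]
force: [1.3, 2.6, 16.0]
```

```bash
python3 -m crank '[{"delta_pos":[0,0,-0.4],"rot":[0,0,0]},{"delta_pos":[0,0,-0.4],"rot":[0,0,0]},{"delta_pos":[0,0,-0.4],"rot":[0,0,0]}]' | grep -E 'pos|force'
python3 -m crank '[{"delta_pos":[0,0,0],"rot":[0,0,0]},{"delta_pos":[0,0,0],"rot":[0,0,0]},{"delta_pos":[0,0,0],"rot":[0,0,0]},{"delta_pos":[0,0,0],"rot":[0,0,0]},{"delta_pos":[0,0,0],"rot":[0,0,0]},{"delta_pos":[0,0,0],"rot":[0,0,0]}]' | grep -E 'pos|force'
```

```text
eef_pos: [0.4646, 0.0395, 0.0505]
force: [0.9, 2.3, 11.2]
eef_pos: [0.4645, 0.0395, 0.0503]
force: [2.0, 1.8, 11.4]
```

```bash
python3 -m crank '[{"delta_pos":[0,0,-0.5],"rot":[0,0,0]},{"delta_pos":[0,0,-0.5],"rot":[0,0,0]},{"delta_pos":[0,0,-0.5],"rot":[0,0,0]}]' | grep -E 'pos|force'
python3 -m crank '[{"delta_pos":[0,0,-0.5],"rot":[0,0,0]},{"delta_pos":[0,0,-0.5],"rot":[0,0,0]},{"delta_pos":[0,0,-0.5],"rot":[0,0,0]}]' | grep -E 'pos|force'
python3 -m crank '[{"delta_pos":[0,0,-0.4],"rot":[0,0,0]},{"delta_pos":[0,0,-0.4],"rot":[0,0,0]},{"delta_pos":[0,0,-0.4],"rot":[0,0,0]}]' | grep -E 'pos|force'
```

```text
eef_pos: [0.4644, 0.0395, 0.0496]
force: [3.3, 2.1, 7.3]
eef_pos: [0.4644, 0.0395, 0.0489]
force: [2.2, 1.4, 5.3]
eef_pos: [0.4643, 0.0395, 0.0484]
force: [3.8, 1.2, 4.9]
```

Yielding with falling force: the tongue has passed the peak of the catch. Follow it down gently towards z ≈ 0.042.

```bash
python3 -m crank '[{"delta_pos":[0,0,-0.7],"rot":[0,0,0]},{"delta_pos":[0,0,-1.4],"rot":[0,0,0]},{"delta_pos":[0,0,-2],"rot":[0,0,0]},{"delta_pos":[0,0,-2],"rot":[0,0,0]}]' | grep -E 'pos|force'
python3 -m crank '[{"delta_pos":[0,0,-0.7],"rot":[0,0,0]},{"delta_pos":[0,0,-1.4],"rot":[0,0,0]},{"delta_pos":[0,0,-1.4],"rot":[0,0,0]}]' | grep -E 'pos|force'
python3 -m crank '[{"delta_pos":[0,0,-0.7],"rot":[0,0,0]},{"delta_pos":[0,0,-1.4],"rot":[0,0,0]},{"delta_pos":[0,0,-1.4],"rot":[0,0,0]}]' | grep -E 'pos|force'
```

```text
eef_pos: [0.4631, 0.0395, 0.0457]
force: [1.6, -0.2, 1.6]
eef_pos: [0.4625, 0.0396, 0.044]
force: [0.6, -0.1, -0.1]
eef_pos: [0.4626, 0.0396, 0.0428]
force: [-0.9, 1.0, 0.4]
```

```bash
python3 -m crank '[{"delta_pos":[0,0,-0.5],"rot":[0,0,0]},{"delta_pos":[0,0,-1],"rot":[0,0,0]},{"delta_pos":[0,0,-1],"rot":[0,0,0]}]' | grep -E 'pos|force'
python3 -m crank '[{"delta_pos":[0,0,-0.5],"rot":[0,0,0]},{"delta_pos":[0,0,-1],"rot":[0,0,0]},{"delta_pos":[0,0,-1],"rot":[0,0,0]}]' | grep -E 'pos|force'
```

```text
eef_pos: [0.4627, 0.0396, 0.0426]
force: [-6.0, 0.5, 13.9]
eef_pos: [0.4628, 0.0396, 0.0424]
force: [-10.3, 0.1, 25.0]
```

```bash
python3 -m crank '[{"delta_pos":[0,0,2],"rot":[0,0,0]},{"delta_pos":[0,0,10],"rot":[0,0,0]},{"delta_pos":[0,0,30],"rot":[0,0,0]},{"delta_pos":[0,0,60],"rot":[0,0,0]},{"delta_pos":[0,0,95],"rot":[0,0,0]},{"delta_pos":[0,0,130],"rot":[0,0,0]},{"delta_pos":[0,0,165],"rot":[0,0,0]},{"delta_pos":[0,0,195],"rot":[0,0,0]},{"delta_pos":[0,0,210],"rot":[0,0,0]},{"delta_pos":[0,0,210],"rot":[0,0,0]}]'
python3 -m crank '[{"delta_pos":[-20,20,0],"rot":[0,0,0]},{"delta_pos":[-40,50,0],"rot":[0,0,0]},{"delta_pos":[-60,80,0],"rot":[0,0,0]},{"delta_pos":[-80,110,0],"rot":[0,0,0]},{"delta_pos":[-80,140,0],"rot":[0,0,0]},{"delta_pos":[-80,160,0],"rot":[0,0,0]},{"delta_pos":[-80,180,0],"rot":[0,0,0]},{"delta_pos":[-80,190,0],"rot":[0,0,0]},{"delta_pos":[-80,190,0],"rot":[0,0,0]},{"delta_pos":[-80,190,0],"rot":[0,0,0]}]'
python3 - <<'E'
from h import *
q=np.load("q.npy")
pts=[lidpt(q,0,[x,y,.006])[0] for x in(0,-.145) for y in(-.12,.12)]
print(proj("scene",lidpt(q,.06,[-.145,-.12,.006])),proj("scene",lidpt(q,0,[-.145,-.12,.006])))
crop("scene",190,140,120,90,6,"s14",proj("scene",pts))
im=eyes.camera("top");cv2.imwrite("pics/t14.png",im)
E
```

```text
time_s: 23.35
eef_pos: [0.4641, 0.0394, 0.2545]
orientation: [[-0.996, -0.09, 0.006], [-0.09, 0.996, -0.001], [-0.006, -0.002, -1.0]]
force: [0.2, -0.6, -0.6]
gripper_width: 0.0004
time_s: 24.18
eef_pos: [0.3828, 0.2292, 0.2503]
orientation: [[-0.996, -0.091, -0.001], [-0.091, 0.996, -0.001], [0.001, -0.001, -1.0]]
force: [0.1, -0.7, 0.3]
gripper_width: 0.0008
[[197.10625723 199.67317819]] [[197.16775436 202.10397032]]
```

View pics/s14.png

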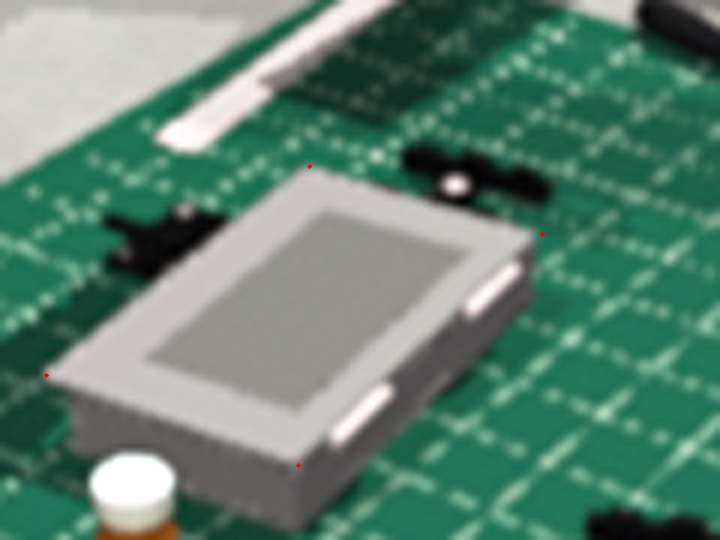

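View pics/t14.png

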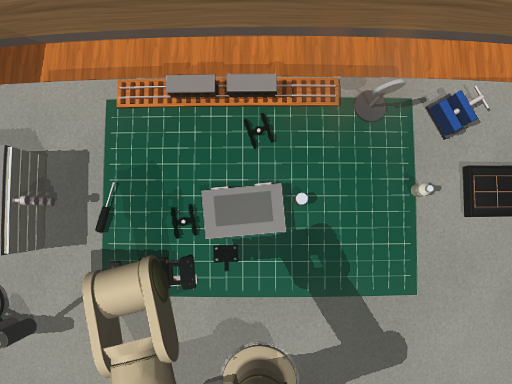

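The lid's corners fall on the positions predicted for angle 0 (front-right at about (46,375) in the crop). The bystanders are where they started and the arm is clear, so I'm handing in.

```bash
python3 -c "
from cell import env
print(env.sense()['qd'].round(2)); print(env.sign_off())"
```

```text
[-0.37 -0.33 -0.35  0.14  0.14  0.31]
the job is handed in; nothing more can be done
None
```

The weights are spread in one layer, the lid is snapped shut, and I handed the job in at about 24 s; it gave no verdict.

**What I did:** I lifted the two top weights off the heap and set them on the case floor, then checked in the pictures that all six lay in one layer. I swung the lid over from behind and followed it down slowly, at about 0.6 rad/s by the commanded path. I then pressed its front edge until the catch gave way.

**Last checks:**
- **Lid:** with the tool at 42.5 mm the lid reached a hard stop (fully shut is 42 mm). In the last scene picture its outline matches a shut lid to about a pixel, and an angle of 0.06 rad would have shown as about 2.4 pixels higher.
- **Bystanders:** none had visibly moved in the last top picture.
- **Robot:** it was clear of everything, although the joints still showed small residual speeds (up to 0.37 deg/s).

**What disagreed with the task text:**
- **Catch force:** it did not give way at the stated 9 to 12 N. A first press reached about 22 N downwards (24 N in total) without snapping. It gave way after I moved the press point about 6 mm closer to the front edge and pressed with about 16 N.
- **Peak force:** the highest reading was about 27 N, at the final stop. I read the force only at the end of each move, so a brief higher peak can't be ruled out.
- **Weights:** they could not be seen once the lid was shut.

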